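# Snap the lid onto the honey pot and keep it pressed down

## Robot

A 6-joint arm with a two-finger parallel gripper is mounted at the origin on the work surface. World frame = base frame: x ahead of the robot, y to its left, z up, the work surface at z = 0. Lengths are in m, angles in rad, forces in N, time in s.
With the tool pointing down it reaches from about 0.3 to 0.875 m from the base axis. Payload 4.2 kg.
Tool frame: the origin (TCP) lies midway between the tips of the shut fingers; the grasp point (between the pads) lies 19 mm behind it (ctrl.grip_point_offset is the distance from the TCP to the grasp point, in m); z points along the fingers, y is the line along which they close (so a half turn about z gives the same grasp; the last joint's range is limited). The gripper opens to 85 mm and grips with 20 to 120 N. Pads are 22 mm wide; open, the fingers measure 114 mm over their backs; the gripper's body (76 mm by 85 mm) begins 54 mm behind the grasp point. The pads swing forward as they close: fully open they stand 13 mm farther back than shut.
Start: joints at [-1.18, 0.32, 1.565, -0, 1.257, -0.02], TCP at [0.23, -0.527, 0.231] pointing down, gripper open.
Joint ranges: [-3.11, 3.11], [-0.84, 2.01], [0.21, 2.61], [-1.34, 4.49], [0.05, 2.63], [-2.56, 2.56]. Speed limits (rad/s): [2.57, 2.57, 3.14, 3.14, 3.14, 3.14].

## Interface

Orientations are given as a unit quaternion [w, x, y, z].
In Python, from station import ctrl, set_gripper, planner, camera, calibration, job gives the robot as it stands. The module is installed in compiled form; this text tells all that it offers. Calls block until the motion is done:
- ctrl.move_ptp(position, orientation): joint-space move of the TCP to a pose.
- ctrl.move_linear(position, orientation=None, speed=0.15, until_force=None): straight line of the TCP; orientation=None keeps the orientation; speed is the mean speed in m/s. With until_force (N) it stops when the force on the tool has changed by that much, and returns True; else False.
- ctrl.move_j(angles): joint-space move.
- set_gripper(opening, f_grip=None): opening from 0.0 (shut) to 1.0 (fully open); f_grip is the grip in N (None keeps the last); returns when the fingers have stopped.
- ctrl.wait(seconds).
- planner.ik(position, orientation): joint angles nearest the present ones, or None.
- ctrl.get_state(): the state.
- camera(name): name is "scene" or "top" or "wrist"; returns the picture (400x640x3 uint8, blue, green, red); there is no depth.
- calibration(name): a dict with "camera_matrix" (3x3 intrinsics, pixels), "view" (4x4, takes a point from world to camera coordinates); the wrist camera has in their place "T_tool_cam" (4x4, takes a point from camera to tool coordinates, whose origin is the TCP and whose axes are the flange's). Camera axes: x right, y up, looking along -z (the intrinsics and any distortion apply to the point x, -y, -z); pixel columns grow to the right and rows downward; lengths in m; the calibration is good to about 2 mm. A picture is of the moment at which its call begins: read the wrist's pose just before it. calibration takes no time and is no camera call.
A pose or a line that the arm cannot do raises ctrl.PlanningError and nothing moves.
- job.finish_job(): hands the job in; it is judged then, once.
The state is a dict: "t": time; "qpos": joint angles; "qvel": joint speeds; "joint_efforts": joint torques, N m; "tool_pos": TCP position; "ee_rot": TCP orientation; "force": force on the tool from outside, world axes, zero at the start; "wrist_torque": the same for the moment, N m; "finger_gap": opening from 0.0 (shut) to 1.0 (fully open); "finger_force": force on a finger pad.
Only numpy, scipy, OpenCV 4.12 (cv2) and the standard library are available. Lean on these libraries where they do the work, as an engineer would, in place of code of your own. Each camera call takes 0.05 s, during which the arm holds its last target. There are 200 camera calls.

## Task

Breakfast is over: draw the wooden dipper straight up out of the honey pot's neck and hang it in the notch of the rest beside the pot, shaft all the way in and collar lying on the prongs, then let go of it. Then pick up the blue lid by its knob, push it level onto the pot's neck until it clicks, and keep pressing past the click so that the orange seal ring under it is well squeezed. Finish still holding the lid and pressing it down firmly (about 10 N); do not let go, and leave the cup and sugar pot alone.

Things in the scene. Friction and masses are not known exactly. Their poses are not given: they have to be found in the camera images.
- caddy: Fixed caddy: dark wooden board 130 x 220 x 14 mm (x, y, z) with a white honey pot and a wooden dipper rest on it. Origin: centre of the board's underside, on the table; z up. In its frame the pot's axis is at x 0, y -52 mm, the rest's notch at x 0, y +60 mm. Pot body 92 mm wide, its shoulder 72 mm above the table.
- neck_top (a point): Centre of the pot neck's top, 98 mm above the table. Neck: 40 mm outside diameter from the shoulder up, its last 5 mm tapering to 35 mm, bore 22 mm. Four sprung steel nubs, at 45 degrees to the caddy's axes, stand 4.5 mm out of the neck, centred 8.5 mm below its top; the lid's inner lip must be forced past them.
- notch (a point): Where the dipper's axis belongs, at the prongs' upper face, 104 mm above the table. Two level prongs, 10 mm thick, 43 mm wide over all, with a 15 mm slot open to the caddy's -x side (tips 31 mm from this point), closed 6.5 mm beyond it on the +x side, where the post stands no higher than the prongs. Slide the dipper's shaft in from -x with its collar just above the prongs, then lower it.
- seal (a joint): How far the orange seal ring is squeezed down (m): 0 free, 0.005 at its stop; spring of 2.2 N per mm. Ring of 58 mm outside diameter round the foot of the neck, free top 80 mm above the table. A lid that has just clicked sits on it hardly squeezing it; beyond the click every mm of lid travel squeezes it a mm.
- dipper: Loose wooden honey dipper, 112 mm long, about 50 g. Origin: centre of its lower end; z along it toward the handle. Grooved head 18 mm diameter x 28 mm, shaft 10 mm diameter up to 70 mm, collar 30 mm diameter from 70 to 75 mm, handle 13 mm diameter from 75 to 112 mm. It starts standing in the pot's neck, collar on the neck's top.
- dipper_collar (a point): On the dipper's axis at the underside of its collar, 70 mm from its lower end.
- lid: Loose blue snap lid, 60 mm wide, 90 g, mouth down on the table left or right of the caddy. Origin: centre of its lower edge; z up. Skirt and roof 29 mm high, inside 25 mm deep, a 4 mm high lip at the lower edge leaves a 43 mm opening. Wooden knob 22 mm diameter from 29 to 53 mm. Pushed on, it needs 5 to 12 N with its edge 95 to 90 mm above the table, then snaps down by itself to the seal at 80.
- cup: Bystander: loose white cup 80 mm diameter, 65 mm high, with a handle; origin under its centre.
- sugar_pot: Bystander: loose white sugar pot 80 mm wide, 110 mm tall; origin under its centre.
Things that resemble listed ones, but are neither listed nor needed, are in the scene too. There is more than one size of the dipper; the one meant has the size given above. Of the things that look like the lid, the smaller one is meant.

How it is judged:
By the outcome, as a careful person would: the job done as asked, in the order asked, and still so for the second after the job is handed in, while the arm keeps its last pose, push and grip.
It also fails if it takes over 64 s, if anything falls off the work surface, if the arm or the gripper's body presses on something with over 40 N, if the wrist force passes 120 N, or if a joint passes its speed limit or range.

## Working session

There is one attempt and no reset: what is moved stays moved. The work goes in short steps, each a Python script; the robot and the scene stay as the last script left them, time stands still between calls to the robot, and variables do not carry over. Pictures are saved under pics/ and viewed, at most 10 in all, crops included, and the job is handed in when it is done.

```bash
mkdir -p pics; python3 - <<'E'
from station import ctrl, camera, calibration
import cv2, numpy as np
np.set_printoptions(precision=4,suppress=True)
for n in ("scene","top"):
    im=camera(n); cv2.imwrite(f"pics/{n}0.png",im); c=calibration(n); print(n,c)
print(calibration("wrist"))
s=ctrl.get_state(); print(s["t"],s["tool_pos"],s["ee_rot"],ctrl.grip_point_offset)
E
```

```text
scene {'camera_matrix': array([[403.3806,   0.    , 311.8698],
       [  0.    , 403.3806, 195.1275],
       [  0.    ,   0.    ,   1.    ]]), 'view': array([[ 0.3166,  0.9484, -0.0158, -0.1601],
       [-0.7154,  0.2497,  0.6526,  0.3571],
       [ 0.6229, -0.1953,  0.7575, -1.4088],
       [ 0.    ,  0.    ,  0.    ,  1.    ]])}
top {'camera_matrix': array([[444.6919,   0.    , 323.6359],
       [  0.    , 444.6919, 200.8662],
       [  0.    ,   0.    ,   1.    ]]), 'view': array([[-0.0099, -0.9999,  0.0047, -0.0152],
       [ 0.9774, -0.0087,  0.2112, -0.5906],
       [-0.2112,  0.0067,  0.9774, -0.8981],
       [ 0.    ,  0.    ,  0.    ,  1.    ]])}
{'camera_matrix': array([[276.2957,   0.    , 321.749 ],
       [  0.    , 276.2957, 201.6134],
       [  0.    ,   0.    ,   1.    ]]), 'T_tool_cam': array([[-0.0003,  0.954 ,  0.2999,  0.0756],
       [ 1.    ,  0.0004, -0.0002, -0.0002],
       [-0.0003,  0.2999, -0.954 , -0.1432],
       [ 0.    ,  0.    ,  0.    ,  1.    ]])}
0.1 [ 0.2295 -0.5268  0.2306] [-0.0007  0.979   0.204  -0.0001] 0.0187
```

View pics/top0.png

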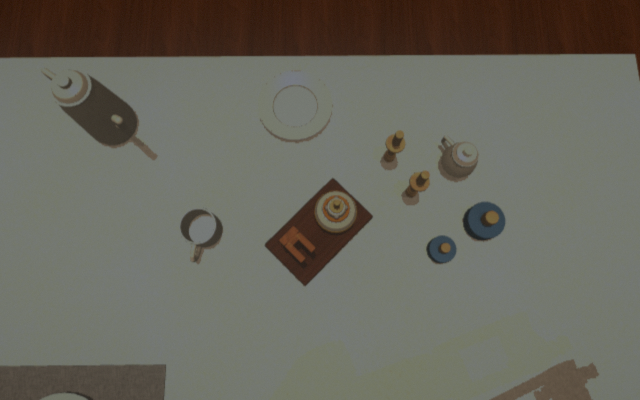

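View pics/scene0.png

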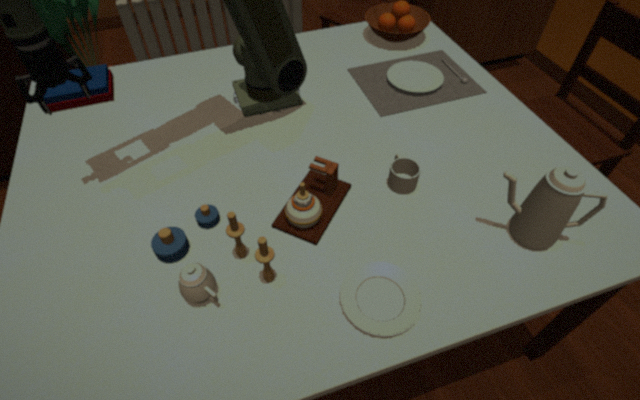

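The top view shows the caddy, with the pot and dipper at about (336,207) and the rest at (298,244). Cup is at (202,228) and sugar pot at (461,157).
Lid candidates are the blue ones at (442,250), small, and (485,220), large. The small one fits "the smaller one is meant". Dipper candidates are the one in the pot at (336,205) and two free-standing ones at (395,145) and (420,182). The one in the pot's neck fits. I'll check both choices in an enlarged crop and in numbers.

```bash
cat > h.py <<'E'
import cv2, numpy as np
from station import ctrl, set_gripper, planner, camera, calibration, job
from scipy.spatial.transform import Rotation as R
np.set_printoptions(precision=4,suppress=True)
def view_K(name, state=None):
    c=calibration(name); K=c["camera_matrix"]
    if name!="wrist": return c["view"],K
    s=state; T=np.eye(4); q=s["ee_rot"]
    T[:3,:3]=R.from_quat(q,scalar_first=True).as_matrix(); T[:3,3]=s["tool_pos"]
    return np.linalg.inv(T@c["T_tool_cam"]),K
def unproj(V,K,uv,z):
    u,v=uv; d=np.array([(u-K[0,2])/K[0,0],-(v-K[1,2])/K[1,1],-1.])
    Ri=V[:3,:3].T; o=-Ri@V[:3,3]; d=Ri@d
    return o+d*(z-o[2])/d[2]
def proj(V,K,p):
    c=V[:3,:3]@np.asarray(p)+V[:3,3]
    return np.array([K[0,2]+K[0,0]*c[0]/-c[2],K[1,2]-K[1,1]*c[1]/-c[2]])
def quat(yaw): # tool down, tool x at world angle yaw, closing line y at yaw-90
    return R.from_euler('ZX',[yaw,np.pi]).as_quat(scalar_first=True)
E
python3 - <<'E'
from h import *
V,K=view_K("top")
im=cv2.imread("pics/top0.png")
cv2.imwrite("pics/crop0.png",cv2.resize(cv2.convertScaleAbs(im[120:295,255:515],alpha=1.8),None,fx=3,fy=3,interpolation=cv2.INTER_CUBIC))
c=[unproj(V,K,p,.014) for p in ((333,179),(372,216),(305,284),(266,242))]
print(np.array(c)); print("ctr",np.mean(c,0),[np.linalg.norm(c[i]-c[i-1]) for i in range(4)])
print("dip",unproj(V,K,(336,203),.14),"lid",unproj(V,K,(446,248),.053),"big",unproj(V,K,(491,218),.07),"sug",unproj(V,K,(461,160),0.05))
Q=quat(0.41); print(Q, R.from_quat([-0.0007,0.979,0.204,-0.0001],scalar_first=True).as_matrix())
E
```

```text
[[ 0.6523 -0.0431  0.014 ]
 [ 0.5651 -0.13    0.014 ]
 [ 0.4155  0.0215  0.014 ]
 [ 0.5084  0.1083  0.014 ]]
ctr [ 0.5354 -0.0108  0.014 ] [np.float64(0.20887913330660737), np.float64(0.12308368098450284), np.float64(0.21290244233456893), np.float64(0.12714170069551653)]
dip [ 0.5693 -0.0447  0.14  ] lid [ 0.4872 -0.2815  0.053 ] big [ 0.5484 -0.3771  0.07  ] sug [ 0.6842 -0.3294  0.05  ]
[0.     0.9791 0.2036 0.    ] [[ 0.9168  0.3994 -0.0005]
 [ 0.3994 -0.9168  0.0013]
 [ 0.0001 -0.0014 -1.    ]]
```

View pics/crop0.png

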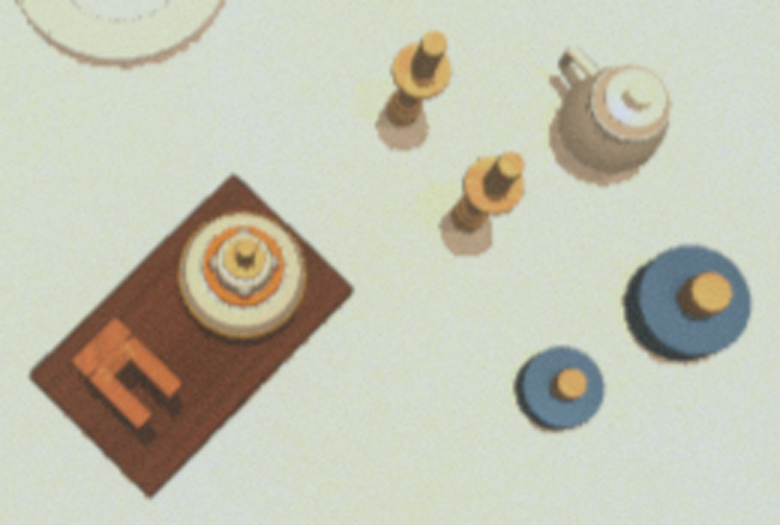

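Confirmed: the dipper in the pot (crop 243,255) is the one meant, with the free-standing ones being bigger. The small blue lid is at crop (560,388), and the notch opens toward the lower right. Next I'll look from the wrist.

```bash
python3 - <<'E'
from h import *
V,K=view_K("top")
c=[unproj(V,K,(255+a/3-.33,120+b/3-.33),.014) for a,b in ((233,174),(354,290),(150,497),(30,376))]
c=np.array(c);m=c.mean(0);d=(c[3]-c[0]+c[2]-c[1])/2;print(m,np.linalg.norm(d),np.linalg.norm(c[0]-c[1]),"yaw",np.arctan2(d[1],d[0])-np.pi/2)
ctrl.move_ptp([.53,.03,.29],quat(np.pi/2))
s=ctrl.get_state(); im=camera("wrist"); cv2.imwrite("pics/w1.png",im)
import json; json.dump({k:np.array(s[k]).tolist() for k in("tool_pos","ee_rot")},open("w1.json","w"))
print(s["t"],s["tool_pos"],s["qpos"])
E
```

```text
[ 0.5336 -0.0099  0.014 ] 0.21633734472930857 0.1279889877625806 yaw 0.7836153781174273
2.3667 [0.53   0.0292 0.2899] [ 0.0336  0.2176  1.5592 -0.0003  1.365   0.0349]
```

View pics/w1.png

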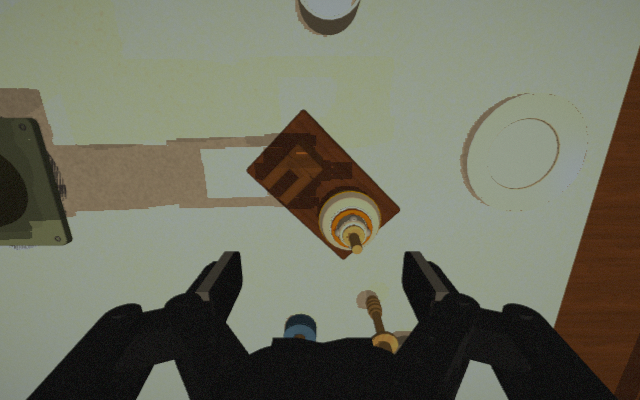

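The wrist view shows board corners at about (303,110), (400,209), (345,259) and (247,171), and the dipper tip at (356,247). I'll fit the caddy pose and check it against the dipper.

```bash
python3 - <<'E'
from h import *
import json
s=json.load(open("w1.json"))
from scipy.optimize import least_squares
Vt,Kt=view_K("top"); Vw,Kw=view_K("wrist",s)
# corners order in caddy frame: top view: A(332.3,177.7)=+x,-y ; B=-x,-y ; C=-x,+y ; D=+x,+y
loc=np.array([[65,-110,14],[-65,-110,14],[-65,110,14],[65,110,14]])/1e3
top=[(255+a/3-.33,120+b/3-.33) for a,b in ((233,174),(354,290),(150,497),(30,376))]
w=[(400,209),(345,259),(247,171),(303,110)]
W=lambda p,l:np.array([p[0]+np.cos(p[2])*l[0]-np.sin(p[2])*l[1],p[1]+np.sin(p[2])*l[0]+np.cos(p[2])*l[1],l[2]])
def fit(views):
    f=lambda p:np.concatenate([(proj(V,K,W(p,l))-u) for V,K,px in views for l,u in zip(loc,px)])
    r=least_squares(f,[.534,-.01,.784],x_scale=[.01,.01,.1]); return r.x,np.abs(r.fun).max()
for v in ([(Vt,Kt,top)],[(Vw,Kw,w)],[(Vt,Kt,top),(Vw,Kw,w)]):
    p,e=fit(v); print(p,e,"pot",W(p,[0,-.052,.098]),"notch",W(p,[0,.06,.104]))
print("dipper top cam",unproj(Vt,Kt,(336.3,203.5),.14),"wrist",unproj(Vw,Kw,(356,247),.14))
im=cv2.imread("pics/w1.png"); 
for l in ([0,-.052,.14],[0,.06,.104],[-.031,.06,.104]): print(l,proj(Vw,Kw,W(p,l)),proj(Vt,Kt,W(p,l)))
cr=cv2.convertScaleAbs(im[100:270,235:410],alpha=2.2)
cv2.imwrite("pics/w1c.png",cv2.resize(cr,None,fx=3.5,fy=3.5,interpolation=cv2.INTER_CUBIC))
E
```

```text
[ 0.5337 -0.01    0.783 ] 1.2182099253198544 pot [ 0.5704 -0.0468  0.098 ] notch [0.4914 0.0325 0.104 ]
[ 0.5347 -0.0088  0.7925] 2.7251731545031816 pot [ 0.5717 -0.0453  0.098 ] notch [0.492  0.0333 0.104 ]
[ 0.5344 -0.0092  0.7892] 2.416993373080686 pot [ 0.5713 -0.0459  0.098 ] notch [0.4918 0.033  0.104 ]
dipper top cam [ 0.5683 -0.0453  0.14  ] wrist [ 0.569  -0.0425  0.14  ]
[0, -0.052, 0.14] [357.8356 249.577 ] [336.5654 202.0224]
[0, 0.06, 0.104] [291.1588 177.2766] [297.6398 244.4827]
[-0.031, 0.06, 0.104] [274.1497 194.7137] [308.542  255.2022]
```

View pics/w1c.png

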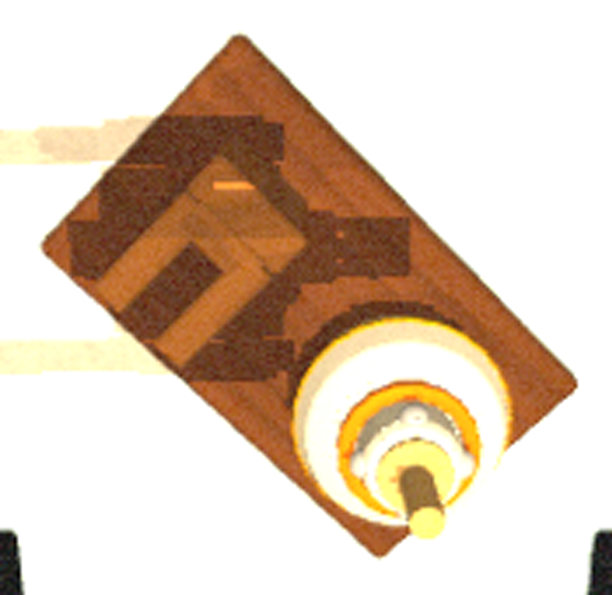

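Enlarged, the dipper tip is at full-frame (357.3,249.1) against (357.8,249.6) predicted from the caddy pose. The slot end and tips are also within about 1 px. Pose accepted: pot (0.5705,-0.0457), notch (0.4918,0.0332), yaw 0.787. Now I'll grasp the dipper and draw it out.

```bash
cat >> h.py <<'E'
YAW=.787; POT=np.array([.5705,-.0457]); NOTCH=np.array([.4918,.0332])
CX=np.array([np.cos(YAW),np.sin(YAW)]); QC=quat(YAW)
def P(xy,z): return [float(xy[0]),float(xy[1]),float(z)]
def st(tag=""):
    s=ctrl.get_state(); print(tag,"t",round(s["t"],2),"pos",np.array(s["tool_pos"]),"F",np.array(s["force"]),"gap",round(float(s["finger_gap"]),4),"ff",s["finger_force"]); return s
E
python3 - <<'E'
from h import *
set_gripper(.5,40)
ctrl.move_ptp(P(POT,.17),QC)
print(ctrl.move_linear(P(POT,.108),speed=.1,until_force=5)); st("down")
set_gripper(0,40); st("grip")
ctrl.move_linear(P(POT,.195),speed=.1); s=st("up")
ctrl.move_linear(P(NOTCH-.058*CX,.195),speed=.15); s=st("over")
cv2.imwrite("pics/scene1.png",cv2.resize(cv2.convertScaleAbs(camera("scene")[90:290,200:440],alpha=1.6),None,fx=3,fy=3,interpolation=cv2.INTER_CUBIC))
E
```

```text
False
down t 4.34 pos [ 0.5711 -0.0456  0.1088] F [-0.1116 -0.1219  0.3084] gap 0.4987 ff 0.0
grip t 4.72 pos [ 0.5709 -0.0457  0.1088] F [-0.1585  0.8617  4.3358] gap 0.1405 ff 38.93565595149994
up t 5.73 pos [ 0.57   -0.0457  0.1942] F [ 0.1672  0.0226 -0.7697] gap 0.1329 ff 38.906630873680115
over t 6.72 pos [ 0.4518 -0.008   0.1951] F [ 0.0825 -0.022   0.2046] gap 0.1354 ff 38.90777885913849
```

View pics/scene1.png

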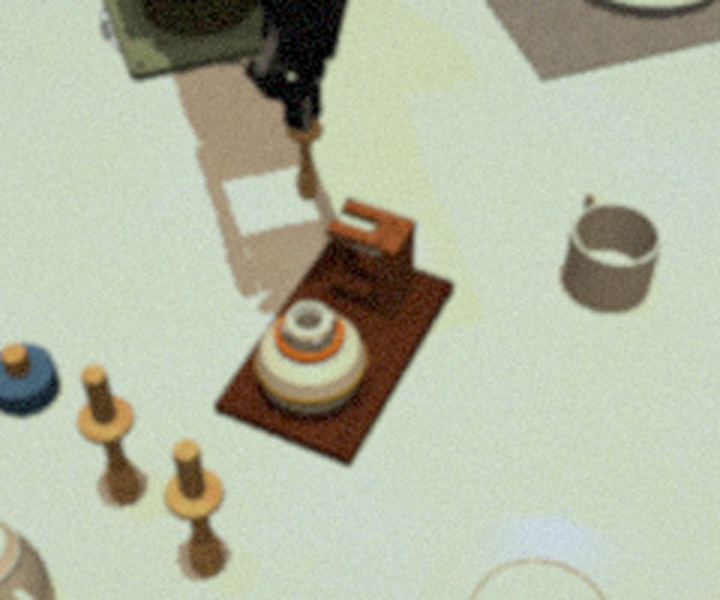

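Dipper is held upright with its collar at crop (305,130), the pot neck is empty at (308,318), and the gap matches 13 mm. Now into the notch.

```bash
python3 - <<'E'
from h import *
ctrl.move_linear(P(NOTCH-.058*CX,.122),speed=.12); st("low")
print(ctrl.move_linear(P(NOTCH-.01*CX,.122),speed=.08,until_force=4)); st("in")
print(ctrl.move_linear(P(NOTCH+.003*CX,.122),speed=.03,until_force=3)); s=st("end")
print("along",(np.array(s["tool_pos"])[:2]-NOTCH)@CX)
E
```

```text
low t 7.53 pos [ 0.4515 -0.0079  0.1224] F [ 0.058   0.4891 -0.635 ] gap 0.1381 ff 38.911027908325195
False
in t 8.28 pos [0.4844 0.0262 0.1218] F [-0.0028  0.1436 -1.8094] gap 0.1359 ff 38.911768198013306
True
end t 8.73 pos [0.4931 0.0348 0.1216] F [-0.8396 -1.137  -0.1831] gap 0.1364 ff 38.901302218437195
along 0.0020096167461439757
```

```bash
python3 - <<'E'
from h import *
T=NOTCH+.0008*CX
ctrl.move_linear(P(T,.122),speed=.03)
print(ctrl.move_linear(P(T,.108),speed=.03,until_force=3)); s=st("low")
z=s["tool_pos"][2]
set_gripper(.4); st("rel")
ctrl.move_linear(P(T,.19),speed=.15); 
# step back so that the wrist camera sees the notch and the neck
c=(POT+NOTCH)/2; ctrl.move_ptp([c[0],c[1]+.03,.27],quat(np.pi/2)); s=st("look")
im=camera("wrist"); cv2.imwrite("pics/w2.png",im)
import json; json.dump({k:np.array(s[k]).tolist() for k in("tool_pos","ee_rot")},open("w2.json","w"))
V,K=view_K("wrist",s); print("neck",proj(V,K,P(POT,.098)),"handle top",proj(V,K,P(NOTCH,.146)),"collar",proj(V,K,P(NOTCH,.109)))
cv2.imwrite("pics/w2c.png",cv2.resize(cv2.convertScaleAbs(im[60:270,220:440],alpha=2),None,fx=2.8,fy=2.8,interpolation=cv2.INTER_CUBIC))
E
```

```text
True
low t 9.32 pos [0.4925 0.0338 0.1143] F [ 0.2464 -0.0663  0.2597] gap 0.1436 ff 39.51703190803528
rel t 9.67 pos [0.4921 0.0338 0.1143] F [-0.2667 -0.007  -0.3669] gap 0.3957 ff 0.0
look t 11.11 pos [0.5304 0.0238 0.2685] F [ 0.7    -0.6342 -0.5597] gap 0.3956 ff 0.0
neck [355.4306 237.862 ] handle top [284.1891 185.5936] collar [288.5937 177.5015]
```

View pics/w2c.png

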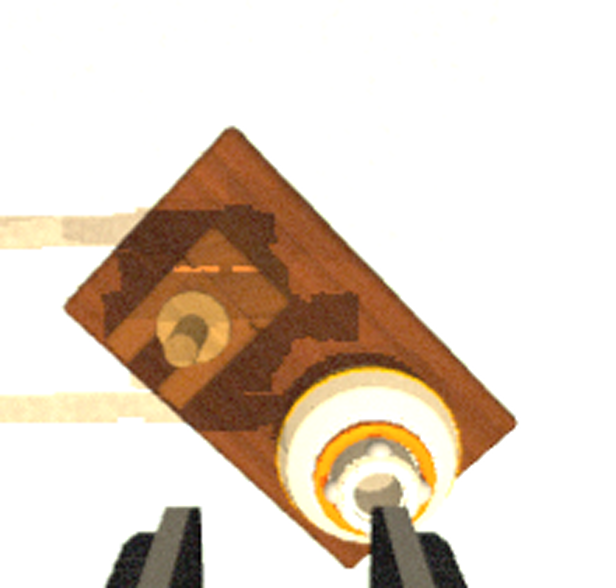

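The dipper hangs in the notch: handle top at full-frame (285,184.6) and collar at (288.9,177.1), both within 1 px of prediction. Collar is on the prongs and the neck is empty. Next I'll take matching tool-relative views of the neck and the lid, so the calibration bias cancels.

```bash
python3 - <<'E'
from h import *
import json
set_gripper(1.0)
out=[];ss=[]
LID=np.array([.4872,-.2815])
for xy,z in ((POT,.098),(LID,.053)):
    ctrl.move_ptp(P(xy,z+.13),QC); ctrl.wait(.3)
    s=st(); im=camera("wrist"); V,K=view_K("wrist",s); c=proj(V,K,P(xy,z)); print("pred",c)
    cv2.imwrite(f"pics/raw{len(ss)}.png",im)
    ss.append({k:np.array(s[k]).tolist() for k in("tool_pos","ee_rot")})
    out.append(cv2.resize(cv2.convertScaleAbs(im[130:270,260:380],alpha=1.5),None,fx=3.3,fy=3.3,interpolation=cv2.INTER_CUBIC))
json.dump(ss,open("ss.json","w"))
cv2.imwrite("pics/pair.png",np.hstack(out))
E
```

```text
t 12.69 pos [ 0.5705 -0.0452  0.2286] F [-0.0667 -0.2914  0.3809] gap 1.001 ff 0.0
pred [322.5033 192.4319]
 t 14.04 pos [ 0.4878 -0.2807  0.1832] F [ 0.6616 -0.3569 -0.1593] gap 1.0053 ff 0.0
pred [322.3136 193.0567]
```

View pics/pair.png

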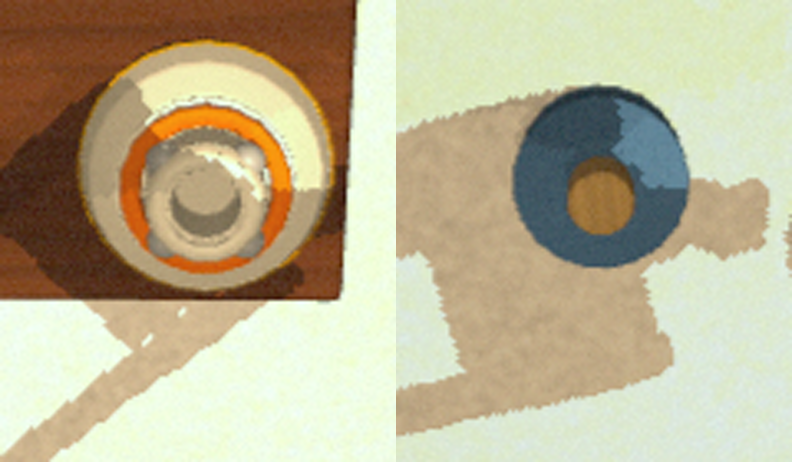

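Neck bore is at crop (205,205), full-frame (322.1,192.1), which matches the prediction. The lid knob's top is at crop (601,201), full-frame about (322.1,190.9), about 2 px off the prediction. I'll refine the knob by colour fit, then grasp it.

```bash
python3 - <<'E'
from h import *
import json
ss=json.load(open("ss.json"))
im=cv2.cvtColor(cv2.GaussianBlur(cv2.imread("pics/raw1.png"),(3,3),0),cv2.COLOR_BGR2HSV)[165:210,300:345]
for vmin in (60,80,90):
    m=((im[...,0]>8)&(im[...,0]<28)&(im[...,1]>110)&(im[...,2]>vmin)).astype(np.uint8)
    n,l,stt,c=cv2.connectedComponentsWithStats(m); i=1+np.argmax(stt[1:,4]); 
    u=c[i]+[300,165]; x,y,w,h,a=stt[i]; print(vmin,u,w,h,a,"bottom-based",(300+x+(w-1)/2,165+y+h-1-(w-1)/2))
    V,K=view_K("wrist",ss[1]); print(unproj(V,K,u,.053))
V,K=view_K("wrist",ss[0]); print("neck",unproj(V,K,(322.1,192.1),.098))
E
```

```text
60 [321.4622 189.5785] 20 22 344 bottom-based (np.float64(321.5), np.float64(190.5))
[ 0.4892 -0.2783  0.053 ]
80 [321.7387 191.0139] 19 19 287 bottom-based (np.float64(322.0), np.float64(191.0))
[ 0.4883 -0.2795  0.053 ]
90 [321.5647 191.0392] 18 17 255 bottom-based (np.float64(321.5), np.float64(190.5))
[ 0.4882 -0.2794  0.053 ]
neck [ 0.5705 -0.0452  0.098 ]
```

```bash
python3 - <<'E'
from h import *
LID=np.array([.4883,-.2795])
set_gripper(.55,100)
ctrl.move_linear(P(LID,.08),speed=.12)
print(ctrl.move_linear(P(LID,.034),speed=.06,until_force=6)); s0=st("down")
set_gripper(0,100); s=st("grip")
off=np.array(s["tool_pos"]); off[:2]-=LID; np.save("off.npy",off)
ctrl.move_linear(P(LID,.20),speed=.12); st("up")
t=np.array([.5705,-.0455])
ctrl.move_linear(P(t,.20),speed=.15)
ctrl.move_linear(P(t,.034+.112),speed=.1); ctrl.wait(.3); s=st("above")
print("grasp off",off,"lid est at",np.array(s["tool_pos"])-off)
im=camera("scene"); cv2.imwrite("pics/scene2.png",cv2.resize(cv2.convertScaleAbs(im[120:260,240:400],alpha=1.6),None,fx=4,fy=4,interpolation=cv2.INTER_CUBIC))
E
```

```text
False
down t 16.48 pos [ 0.4886 -0.2797  0.0342] F [0.7948 0.8119 0.6458] gap 0.5539 ff 0.0
grip t 16.86 pos [ 0.4887 -0.2797  0.0348] F [-0.1908 -0.0567  4.8785] gap 0.2164 ff 97.8825294971466
up t 18.39 pos [ 0.4879 -0.2793  0.1992] F [-0.0476 -0.4027 -0.681 ] gap 0.2175 ff 97.86901116371155
above t 21.18 pos [ 0.5708 -0.0455  0.1465] F [ 0.0204 -0.3116 -1.4197] gap 0.2155 ff 97.86680459976196
grasp off [ 0.0004 -0.0002  0.0348] lid est at [ 0.5704 -0.0453  0.1117]
```

View pics/scene2.png

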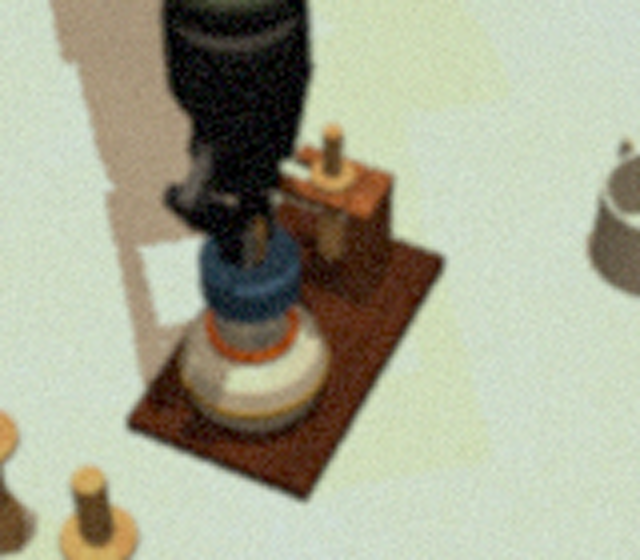

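The lid is level over the neck (crop 250,275), and the dipper hangs upright in the notch (333,165). I'll lower it in stages and watch the force.

```bash
python3 - <<'E'
from h import *
off=np.load("off.npy"); t=np.array([.5707,-.0456])
for e in (.0965,.094,.092,.090,.088,.085,.082,.080,.078):
    hit=ctrl.move_linear(P(t,e+off[2]),speed=.03,until_force=30); s=st(f"{e} hit{hit} edge {s['tool_pos'][2]-off[2]:.4f}" if 's' in dir() else str(e))
    if hit: break
E
```

```text
0.0965 t 21.88 pos [ 0.5707 -0.0456  0.1312] F [ 0.5002  0.2312 -1.073 ] gap 0.2172 ff 97.86402225494385
0.094 hitFalse edge 0.0964 t 22.12 pos [ 0.5709 -0.0455  0.129 ] F [0.2263 0.137  0.0447] gap 0.2183 ff 97.98109531402588
0.092 hitFalse edge 0.0942 t 22.38 pos [ 0.5712 -0.0455  0.1277] F [-0.2739  1.3098  5.1016] gap 0.222 ff 98.85817766189575
0.09 hitFalse edge 0.0929 t 22.62 pos [ 0.5711 -0.0456  0.1256] F [-0.4424 -0.2281  6.0806] gap 0.2146 ff 98.9074444770813
0.088 hitFalse edge 0.0907 t 22.88 pos [ 0.5707 -0.0456  0.1225] F [1.4047 0.3426 0.0994] gap 0.215 ff 98.1427538394928
0.085 hitFalse edge 0.0876 t 23.12 pos [ 0.5701 -0.0456  0.1181] F [ 2.534   0.0025 -9.6382] gap 0.2179 ff 98.05294632911682
0.082 hitFalse edge 0.0832 t 23.38 pos [ 0.5703 -0.0454  0.1162] F [-0.2569  0.5172 -5.9375] gap 0.2137 ff 98.37992548942566
0.08 hitFalse edge 0.0814 t 23.62 pos [ 0.5709 -0.0457  0.1153] F [ 0.2503  0.2104 -1.3521] gap 0.2178 ff 98.88811111450195
0.078 hitFalse edge 0.0805 t 23.88 pos [ 0.5713 -0.0457  0.1135] F [ 1.1327 -0.8249  1.8247] gap 0.2137 ff 99.14870023727417
```

It clicked at about edge 0.085, with the snap pull visible in the force. Now squeezing the seal to about 10 N.

```bash
python3 - <<'E'
from h import *
off=np.load("off.npy"); t=np.array([.5707,-.0456])
def F():
    a=[]
    for _ in range(8): ctrl.wait(.05); a.append(ctrl.get_state()["force"][2])
    return np.mean(a)
e=.0775
for _ in range(9):
    ctrl.move_linear(P(t,e+off[2]),speed=.02); f=F(); z=ctrl.get_state()["tool_pos"][2]-off[2]; print(round(e,4),round(z,4),round(f,2))
    if f>9.6: break
    e-=float(np.clip((10-f)/2.2e3*.7,.0003,.0012))
ctrl.wait(.5); print(F()); st()
cv2.imwrite("pics/fin.png",cv2.resize(cv2.convertScaleAbs(camera("scene")[120:260,240:400],alpha=1.6),None,fx=4,fy=4,interpolation=cv2.INTER_CUBIC))
E
```

```text
0.0775 0.0778 3.24
0.0763 0.0768 5.51
0.0751 0.0759 7.84
0.0744 0.0754 8.85
0.074 0.0752 9.2
0.0737 0.075 9.94
9.972984355190896
 t 28.68 pos [ 0.5713 -0.0457  0.1098] F [ 0.4703 -0.8515 10.0014] gap 0.2135 ff 99.91486072540283
```

View pics/fin.png

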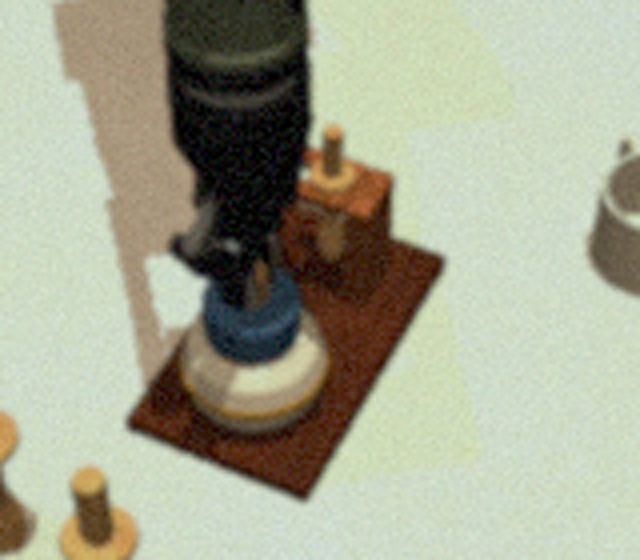

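The lid is level and low on the shoulder (crop 250,320). Force rises at 2.2 N/mm to a steady 10 N with the edge near 75 mm, and the dipper is still hanging at (333,165). Handing in.

```bash
python3 -c "
from station import job; print(job.finish_job())"
```

```text
the job is handed in; nothing more can be done
None
```

The job is handed in at about 29 s: the dipper hangs released in the notch, and the lid is clicked on and still held, pressing the seal with a steady 10 N (squeezed roughly 4.5–5 mm, from force and arm height).

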